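# Load the slide press and give its wheel one turn

### The arm

A 6-joint arm with a two-finger parallel gripper is mounted at the origin on the work surface. World frame = base frame: x ahead of the robot, y to its left, z up, the work surface at z = 0. Lengths are in m, angles in rad, forces in N, time in s.
With the tool pointing down it reaches from about 0.3 to 0.875 m from the base axis. Payload 4.2 kg.
Tool frame: the origin (TCP) lies between the finger pads; the fingertips stand 19 mm ahead of it and the grasp point (between the pads) is the TCP; x points along the fingers, z is the direction in which the jaws open and shut, and the axes are right-handed (so a half turn about x gives the same grasp; the last joint's range is limited). The gripper opens to 85 mm and grips with 20 to 120 N. Pads are 22 mm wide; open, the fingers measure 114 mm over their backs; the gripper's body (76 mm by 85 mm) begins 54 mm behind the grasp point. The pads swing forward as they close: fully open they stand 13 mm farther back than shut.
Start: joints at [1.183, 0.32, 1.565, -0, 1.257, -0.02], TCP at [0.207, 0.537, 0.211] pointing down, gripper open.
Joint ranges: [-3.11, 3.11], [-0.84, 2.01], [0.21, 2.61], [-1.34, 4.49], [0.05, 2.63], [-2.56, 2.56]. Speed limits (rad/s): [2.57, 2.57, 3.14, 3.14, 3.14, 3.14].

### API

Orientations are given as a unit quaternion [w, x, y, z].
In Python, from workcell import env, grab_frame, camera_params, ticket gives the robot as it stands.
- The arm moves only by the shell command python3 -m creep 'ROWS'. ROWS is JSON, a list of rows, each an object with "translation": the shift along the tool's x, y, z in mm, a list of three; "delta_rot": the turn, a rotation vector about the tool's x, y, z in rad, a list of three; "gripper": the finger opening in mm, from 0 to 85.4. A call has exactly 8 rows; each row is the pose to reach, as a shift and turn from the pose measured when the call began, along the tool's axes at that moment; what a row does not reach only later rows make up. A row lasts 1/8 s, in which the tool goes at most 62.5 mm and 10.7 degrees, less where a joint would pass 70% of its speed; a pose out of reach is approached as far as the arm can. A call with a gripper value outside its range is refused whole. The fingers move at their own pace and stop on an object; the grip force is fixed at half the most. Time passes only in rows, so rows that repeat a pose let the fingers close, or fill a call up. It gives the time, the measured TCP pose, the force and the opening at its end, in the units of the state.
- env.get_obs(): the state, without advancing time (a new reading comes with each control period).
- grab_frame(name): name is "scene" or "top" or "wrist"; returns the picture (420x560x3 uint8, red, green, blue); there is no depth.
- camera_params(name): a dict with "intrinsics" (3x3 intrinsics, pixels), "R" (3x3) and "t" (3): a world point X has camera coordinates R X + t. Camera axes: x right, y down, z forward; pixel columns grow to the right and rows downward; lengths in m; the calibration is good to about 2 mm. A picture is of the moment at which its call begins: read the wrist's pose just before it. camera_params takes no time and is no camera call; for the wrist camera it gives the pose at the moment of the call.
- ticket.sign_off(): hands the job in, once; it reports no verdict.
The state is a dict: "time": time; "joint_pos": joint angles; "joint_velocities": joint speeds; "effort": joint torques, N m; "eef_pos": TCP position; "tool_rot": TCP orientation; "force": force on the tool from outside, world axes, zero at the start; "torque": the same for the moment, N m; "finger_gap": opening from 0.0 (shut) to 1.0 (fully open).
Only numpy, scipy, OpenCV 4.12 (cv2) and the standard library are available. Lean on these libraries where they do the work, as an engineer would, in place of code of your own. Each camera call takes 0.05 s, during which the arm holds its last target.

### The job

Push the slide tray fully home under the press by its upright tab. Then push the hand wheel round clockwise (seen from above) by its upright handle, with the fingertips and without gripping it or forcing it, through exactly one turn, so that the handle stops where it began. Leave the things standing round the press where they are, and finish clear of everything.

Things in the scene. Friction and masses are not known exactly. Their poses are not given: they have to be found in the camera images.
- press: white C-shaped slide press, bolted down. Origin on the bench directly under the wheel's axis; x, y lie along its base, z up. Base plate 150 mm (x) by 345 mm (y: -250 to +95 mm), 18 mm thick; a column stands at its +y end and an arm (top at height 145 mm) carries the wheel. The long low part with the tray points to -y.
- wheel_axis (a point): point on the hand wheel's vertical axis, at 200 mm height, level with the middle of the upright handle. Axes as the press. The arm, hub and all else near the wheel's middle stay below 181 mm height.
- wheel (a joint): turn of the hand wheel in rad; grows clockwise as seen from above; it begins anywhere from -0.8 to 0.8, and can turn from -1.3 to 9.0. At 0 the handle is on the press's -x side of the axis. One turn is 6.283. It stays where it is left (about 3 N at the handle turns it). Black wheel, rim 70 mm in radius at centre (78 mm outside), rim top at 175 mm height, three spokes. One turn lowers the rubber pad under the arm by 8 mm.
- wheel_handle (a point): middle of the wheel's upright round handle, 200 mm above the bench: a black post 22 mm across, standing on the rim above the end of one spoke, 70 mm from the wheel's axis, free from 175 to 225 mm height (goes round with the wheel and spins loosely about its own upright axis).
- tray (a joint): travel of the aluminium slide tray in m along the press's +y: begins between 0 and 0.02 (drawn out), 0.06 is fully home against its stop under the pad. Moves with about 2 N and stays where it is left.
- tray_tab (a point): centre of the outer face (facing the press's -y) of the upright tab at the tray's outer end; tab 66 mm wide (x), 54 mm tall (25 to 79 mm above the bench), 8 mm thick. Pushed towards +y of the press; when home this point is 166 mm from the wheel's axis. Its centre is 55 mm above the bench.
- dropper_bottle: bystander, loose: amber dropper bottle, 36 mm across, 85 mm tall; origin at the centre of its underside
- petri_dish: bystander, loose: flat clear dish with lid, 92 mm across, 16 mm high; origin at the centre of its underside
- beaker: bystander, loose: open glass beaker, 68 mm across, 90 mm tall; origin at the centre of its underside
- specimen_jar: bystander, loose: clear jar with white cap, 52 mm across, 65 mm tall; origin at the centre of its underside
- cup: bystander, loose: white open cup, 80 mm across, 95 mm tall; origin at the centre of its underside
- slide_box: bystander, loose: flat grey and white plastic box, 87 x 77 x 34 mm; origin at the centre of its underside
- tweezers: bystander, loose: steel tweezers lying flat, 140 mm long, 17 mm wide, 6 mm thick; origin at the centre of its underside (lies along its x)
- handle: the upright handle itself, as wheel_handle; its origin is on the rim's centre line, 33 mm below that point

How it is judged:
On the way, in this order (a step that is already met when the one before it is completed fails the run):
1. the tray is fully home, the wheel not yet turned (value of joint tray above 0.057 m and distance of wheel_handle from where it was at the start of the episode below 0.025 m and value of joint wheel below 1.6 rad), for 0.2 s.
2. the fingers push the wheel past its half turn by the handle (value of joint wheel between 3 and 5 rad and contact force between handle and the fingers above 0.2 N), for 0.02 s.
At the end, for the whole second after the job is handed in: The tray is within 3 mm of its stop; the wheel has made one clockwise turn and rests with its handle within 12 mm of where it began (value of joint tray above 0.057 m and distance of wheel_handle from where it was at the start of the episode below 0.012 m and value of joint wheel between 4.5 and 8.2 rad and velocity of joint wheel between -0.05 and 0.05 rad/s); the robot touches nothing.
It fails at once if a bystander is lifted or shifted by more than 30 mm (distance of any of dropper_bottle, petri_dish, beaker, specimen_jar, cup, slide_box, tweezers from where it was at the start of the episode above 0.03 m).
It fails at once if a bystander is picked up off the bench (its underside over 15 mm up) (height (world z) of any of dropper_bottle, petri_dish, beaker, specimen_jar, cup, slide_box, tweezers above 0.015 m).
It fails at once if the handle is gripped or forced with more than 20 N (contact force between handle and the fingers above 20 N).
It fails at once if the wheel is turned well backwards, or far past one turn (value of joint wheel below -1.2 rad or value of joint wheel above 8.2 rad).
It also fails if it takes over 64 s, if anything falls off the work surface, if the arm or the gripper's body presses on something with over 40 N, if the wrist force passes 120 N, or if a joint passes its speed limit or range.

## Working session

There is one attempt and no reset: what is moved stays moved. The work goes in short steps, Python scripts to look and compute and a shell command to move; the robot and the scene stay as the last step left them, time stands still between calls to the robot, and variables do not carry over. Pictures are saved under pics/ and viewed, and the job is handed in when it is done.

```bash
mkdir -p pics; ls
python3 - <<'E'
from workcell import env, grab_frame, camera_params
import cv2
o=env.get_obs();print(o)
for n in("scene","top","wrist"):
    cv2.imwrite(f"pics/{n}0.png",cv2.cvtColor(grab_frame(n),cv2.COLOR_RGB2BGR))
    print(n,camera_params(n))
E
```

```text
pics
{'time': 0.0, 'joint_pos': array([ 1.18299281e+00,  3.20311722e-01,  1.56568586e+00,  2.56857172e-05,
        1.25739599e+00, -2.00076845e-02]), 'joint_velocities': array([-6.24066433e-04, -4.08811620e-04, -3.69389079e-04,  1.10398318e-03,
       -2.52541511e-05,  6.70540979e-04]), 'effort': array([ 5.57534840e-04, -4.15526533e+01, -2.34157115e+01,  1.27151070e-04,
        8.28541262e-03, -8.82760702e-06]), 'eef_pos': array([0.20654784, 0.53607051, 0.21046825]), 'tool_rot': array([ 0.5824653 , -0.40047766,  0.58353893,  0.39979262]), 'force': array([-0.12022838,  0.24784887, -0.23106537]), 'torque': array([0.01010824, 0.00319226, 0.02107907]), 'finger_gap': 1.0034777114089082}
scene {'intrinsics': array([[545.68756685,   0.        , 276.96035247],
       [  0.        , 545.68756685, 207.65047657],
       [  0.        ,   0.        ,   1.        ]]), 'R': array([[ 0.88693418,  0.46184338, -0.00696027],
       [ 0.25776251, -0.50740465, -0.8222524 ],
       [-0.3832835 ,  0.72748966, -0.56908044]]), 't': array([-0.55225129, -0.00460122,  1.27152856])}
top {'intrinsics': array([[471.9216229 ,   0.        , 290.58117002],
       [  0.        , 471.9216229 , 208.51200214],
       [  0.        ,   0.        ,   1.        ]]), 'R': array([[ 0.02421371, -0.99970512, -0.00183326],
       [-0.99429638, -0.0238921 , -0.10394166],
       [ 0.10386721,  0.00433962, -0.99458171]]), 't': array([0.06097872, 0.61500529, 0.96814054])}
wrist {'intrinsics': array([[335.89543121,   0.        , 280.07098214],
       [  0.        , 335.89543121, 215.19099623],
       [  0.        ,   0.        ,   1.        ]]), 'R': array([[ 0.35945297,  0.93316206, -0.00146023],
       [ 0.88512804, -0.3404539 ,  0.31723728],
       [ 0.29553665, -0.11532437, -0.94834507]]), 't': array([-0.57291129, -0.04199637,  0.38086157])}
```

View pics/scene0.png

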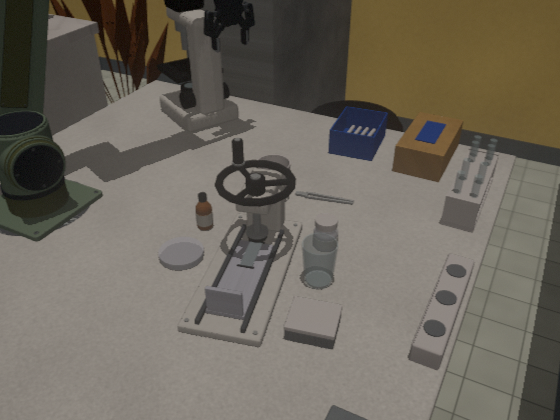

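View pics/top0.png

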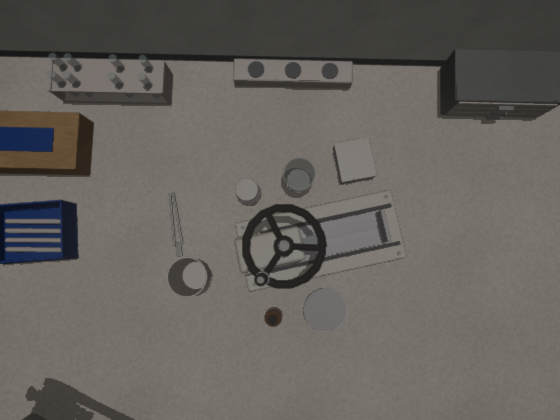

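View pics/wrist0.png

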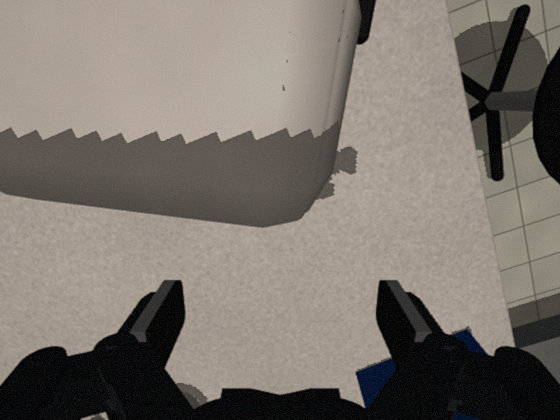

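Run:
```python
import cv2
a=cv2.imread("pics/top0.png")[170:340,220:420]; cv2.imwrite("pics/topz.png",cv2.resize(cv2.convertScaleAbs(a,alpha=1.5),None,fx=4,fy=3.5,interpolation=2)[:600])
a=cv2.imread("pics/scene0.png")[120:350,140:370]; cv2.imwrite("pics/scz.png",cv2.resize(a,(598,598),interpolation=2))
```

```text
(no output)
```

View pics/topz.png

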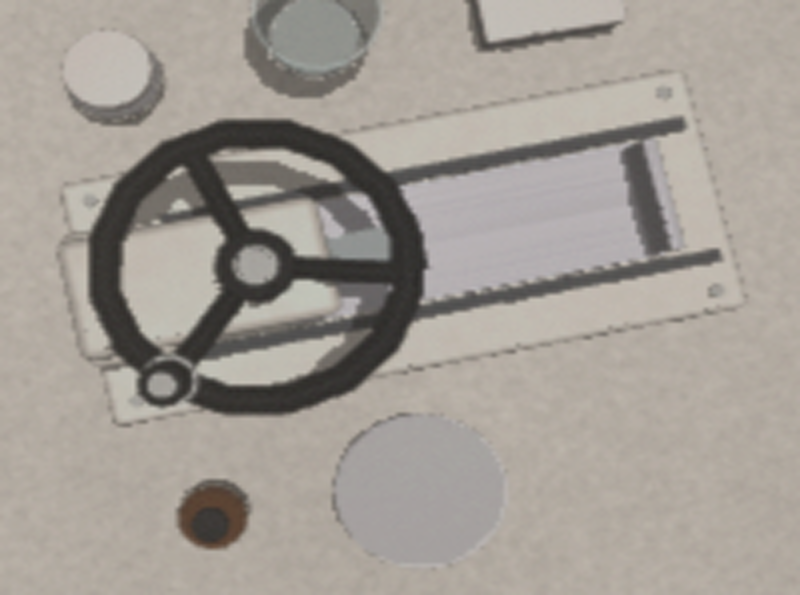

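View pics/scz.png

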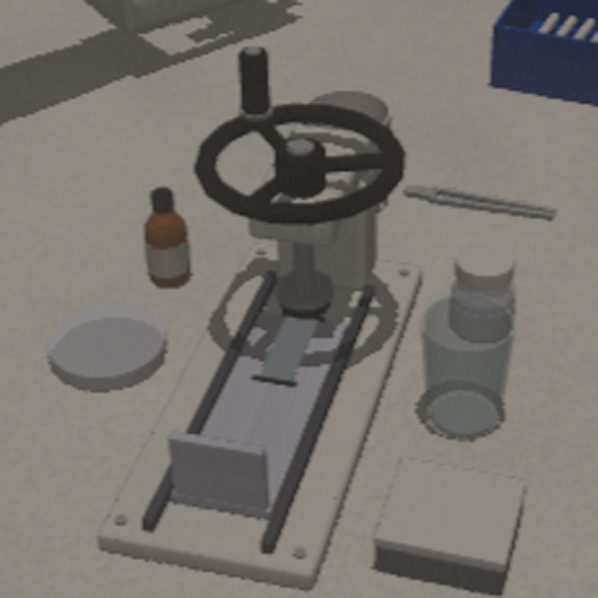

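```bash
cat > h.py <<'E'
import numpy as np
from workcell import env, grab_frame, camera_params
def ray(n,uv,z):
    c=camera_params(n);R=c["R"];C=-R.T@c["t"];d=R.T@np.linalg.solve(c["intrinsics"],[uv[0],uv[1],1.])
    return C+d*(z-C[2])/d[2]
E
python3 - <<'E'
from h import *
np.set_printoptions(precision=4,suppress=True)
T=lambda x,y,z:ray("top",(220+x/4,170+y/3.5),z)
S=lambda x,y,z:ray("scene",(140+x/2.6,120+y/2.6),z)
c=[T(685,72,.018),T(745,303,.018),T(120,424,.018),T(63,185,.018)]
for p in c:print("corner",p)
print([np.linalg.norm(c[i]-c[(i+1)%4]) for i in range(4)])
yd=((c[2]+c[3])-(c[0]+c[1]))/2;yd/=np.linalg.norm(yd);print("ydir",yd,"axis from plate",(c[0]+c[1])/2+yd*.25)
print("rim",T(257,266.5,.170),"hub",T(256,265,.181),"hubS",S(299,147,.181))
print("rimS",S(300,163,.170))
print("handle",T(163,384,.225),S(253,51,.225))
print("tab outer top",T(660,140,.079),T(683,248,.079),S(172,435,.079),S(268,443,.079))
for n,p in dict(bottle=T(211,525,.085),petri=T(420,490,.016),jar=T(110,70,.065),beaker=T(316,20,.09)).items():print(n,p)
for n,uv,z in(("box",(355,160),.034),("cup",(195,275),.095),("tw",(176,225),.0)):print(n,ray("top",uv,z))
for uv in((175,198),(180,250)):print("tw",ray("top",uv,.003))
E
```

```text
corner [ 0.6589 -0.1403  0.018 ]
corner [ 0.518  -0.1725  0.018 ]
corner [0.4374 0.1573 0.018 ]
corner [0.5811 0.1926 0.018 ]
[np.float64(0.1445350026075004), np.float64(0.3394455544905652), np.float64(0.14796577815193096), np.float64(0.3418809686771632)]
ydir [-0.2326  0.9726  0.    ] axis from plate [0.5303 0.0868 0.018 ]
rim [0.5302 0.085  0.17  ] hub [0.5307 0.0853 0.181 ] hubS [0.5338 0.084  0.181 ]
rimS [0.5362 0.0805 0.17  ]
handle [0.4716 0.1222 0.225 ] [0.4728 0.1254 0.225 ]
tab outer top [ 0.61  -0.115  0.079] [ 0.5481 -0.1267  0.079 ] [ 0.5519 -0.123   0.079 ] [ 0.6115 -0.101   0.079 ]
bottle [0.3875 0.1052 0.085 ]
petri [ 0.4019 -0.0018  0.016 ]
jar [0.6461 0.1652 0.065 ]
beaker [0.674  0.0602 0.09  ]
box [ 0.7207 -0.0594  0.034 ]
cup [0.4715 0.2594 0.095 ]
tw [0.5746 0.3249 0.    ]
tw [0.6334 0.3293 0.003 ]
tw [0.5205 0.3128 0.003 ]
```

```bash
cat >> h.py <<'E'
from scipy.spatial.transform import Rotation as Ro
yd=np.array([-0.2326,0.9726,0]);xd=np.array([.9726,.2326,0]);A=np.array([.531,.085,0])
def cur():
    o=env.get_obs();q=o["tool_rot"];return o,np.array(o["eef_pos"]),Ro.from_quat([q[1],q[2],q[3],q[0]])
def to(p,R=None):
    o,p0,R0=cur();r=R0.inv().apply(np.array(p)-p0)*1000
    rv=(R0.inv()*R).as_rotvec() if R is not None else np.zeros(3)
    return r.round(1),rv.round(4)
def down(zdir): # x down, z=zdir
    x=np.array([0,0,-1.]);z=zdir/np.linalg.norm(zdir);return Ro.from_matrix(np.c_[x,np.cross(z,x),z])
np.set_printoptions(precision=4,suppress=True)
E
python3 - <<'E'
from h import *
o,p,R=cur();print(R.as_matrix())
for s in(1,-1):
    print(s,to(A-.27*yd+[0,0,.33],down(s*xd)))
print(A-.27*yd, np.degrees(o["joint_pos"]))
E
```

```text
[[-0.0005 -0.9331  0.3596]
 [-0.0013  0.3596  0.9331]
 [-1.      0.     -0.0014]]
1 (array([-118.6, -618. , -527. ]), array([ 0.9682, -0.0012,  0.0006]))
-1 (array([-118.6, -618. , -527. ]), array([-2.1733, -0.0008, -0.0015]))
[ 0.5938 -0.1776  0.    ] [67.7809 18.3434 89.6895 -0.0013 72.0446 -1.1447]
```

```bash
python3 -m creep '[{"translation":[-60,0,0],"delta_rot":[0,0,0],"gripper":0},{"translation":[-119,0,0],"delta_rot":[0.1,0,0],"gripper":0},{"translation":[-119,-40,-34],"delta_rot":[0.2,0,0],"gripper":0},{"translation":[-119,-80,-68],"delta_rot":[0.3,0,0],"gripper":0},{"translation":[-119,-120,-102],"delta_rot":[0.4,0,0],"gripper":0},{"translation":[-119,-160,-136],"delta_rot":[0.5,0,0],"gripper":0},{"translation":[-119,-200,-170],"delta_rot":[0.6,0,0],"gripper":0},{"translation":[-119,-240,-204],"delta_rot":[0.7,0,0],"gripper":0}]'
python3 - <<'E'
from h import *
print(to(A-.27*yd+[0,0,.33],down(xd)),cur()[0]["finger_gap"])
E
```

```text
time: 1.15
eef_pos: [0.3577, 0.2581, 0.3298]
tool_rot: [0.685, -0.175, 0.685, 0.175]
force: [0.2, -0.3, 1.2]
finger_gap: 0.001
(array([   0.2, -495.5,   -1.6]), array([ 0.2652, -0.001 ,  0.0011])) 0.0010164500542627858
```

```bash
python3 -m creep '[{"translation":[0,-55,0],"delta_rot":[0.05,0,0],"gripper":0},{"translation":[0,-115,0],"delta_rot":[0.1,0,0],"gripper":0},{"translation":[0,-175,0],"delta_rot":[0.15,0,0],"gripper":0},{"translation":[0,-235,0],"delta_rot":[0.2,0,0],"gripper":0},{"translation":[0,-295,0],"delta_rot":[0.265,0,0],"gripper":0},{"translation":[0,-355,-1],"delta_rot":[0.265,0,0],"gripper":0},{"translation":[0,-415,-1],"delta_rot":[0.265,0,0],"gripper":0},{"translation":[0,-475,-2],"delta_rot":[0.265,0,0],"gripper":0}]'
python3 - <<'E'
from h import *
import cv2
print(to(A-.26*yd+[0,0,.07],down(xd)),cur()[0]["finger_gap"])
cv2.imwrite("pics/w1.png",cv2.cvtColor(grab_frame("wrist"),cv2.COLOR_RGB2BGR))
E
```

```text
time: 2.15
eef_pos: [0.5843, -0.1615, 0.3299]
tool_rot: [0.702, -0.083, 0.703, 0.083]
force: [0.9, 0.8, -0.1]
finger_gap: 0.001
(array([259.9,  -7.7,   5.8]), array([ 0.0001, -0.0009,  0.0007])) 0.0008372688368037913
```

View pics/w1.png

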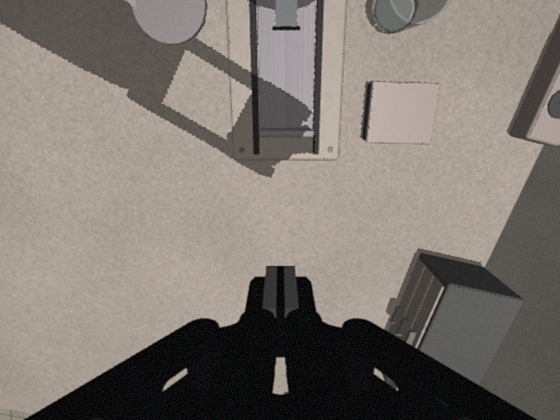

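```bash
python3 -m creep '[{"translation":[30,-8,6],"delta_rot":[0,0,0],"gripper":0},{"translation":[80,-8,6],"delta_rot":[0,0,0],"gripper":0},{"translation":[130,-8,6],"delta_rot":[0,0,0],"gripper":0},{"translation":[180,-8,6],"delta_rot":[0,0,0],"gripper":0},{"translation":[225,-8,6],"delta_rot":[0,0,0],"gripper":0},{"translation":[250,-8,6],"delta_rot":[0,0,0],"gripper":0},{"translation":[261,-8,6],"delta_rot":[0,0,0],"gripper":0},{"translation":[261,-8,6],"delta_rot":[0,0,0],"gripper":0}]'
python3 - <<'E'
from h import *
import cv2
print(to(A-.166*yd+[0,0,.068],down(xd)),cur()[0]["force"])
cv2.imwrite("pics/s2.png",cv2.cvtColor(grab_frame("scene"),cv2.COLOR_RGB2BGR))
E
```

```text
time: 3.2
eef_pos: [0.5946, -0.1767, 0.0668]
tool_rot: [0.702, -0.084, 0.703, 0.079]
force: [-0.2, -0.6, 0.0]
finger_gap: 0.002
(array([ -1.9, 103.2,  -1.5]), array([-0.0046, -0.0023,  0.0065])) [-0.2021 -0.6049  0.0309]
```

View pics/s2.png

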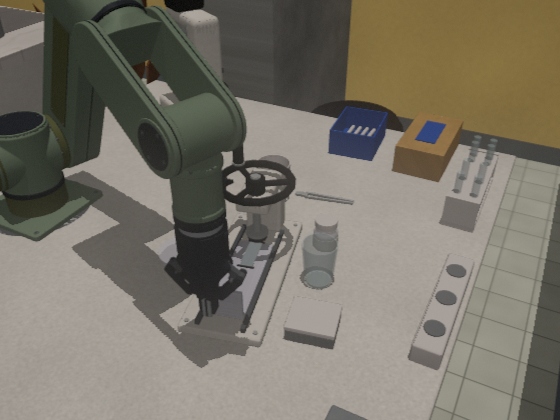

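```bash
python3 -m creep '[{"translation":[-1,12,-1],"delta_rot":[0,0,0],"gripper":0},{"translation":[-1,24,-1],"delta_rot":[0,0,0],"gripper":0},{"translation":[-1,34,-1],"delta_rot":[0,0,0],"gripper":0},{"translation":[-1,44,-1],"delta_rot":[0,0,0],"gripper":0},{"translation":[-1,54,-1],"delta_rot":[0,0,0],"gripper":0},{"translation":[-1,64,-1],"delta_rot":[0,0,0],"gripper":0},{"translation":[-1,74,-1],"delta_rot":[0,0,0],"gripper":0},{"translation":[-1,80,-1],"delta_rot":[0,0,0],"gripper":0}]'
python3 - <<'E'
from h import *
print(to(A-.166*yd+[0,0,.068],down(xd)),cur()[0]["force"])
E
python3 -m creep '[{"translation":[0,1.5,0],"delta_rot":[0,0,0],"gripper":0},{"translation":[0,3,0],"delta_rot":[0,0,0],"gripper":0},{"translation":[0,4.5,0],"delta_rot":[0,0,0],"gripper":0},{"translation":[0,6,0],"delta_rot":[0,0,0],"gripper":0},{"translation":[0,7,0],"delta_rot":[0,0,0],"gripper":0},{"translation":[0,8,0],"delta_rot":[0,0,0],"gripper":0},{"translation":[0,8,0],"delta_rot":[0,0,0],"gripper":0},{"translation":[0,8,0],"delta_rot":[0,0,0],"gripper":0}]'
python3 - <<'E'
from h import *
print(to(A-.166*yd+[0,0,.068],down(xd)),cur()[0]["force"])
E
```

```text
time: 4.25
eef_pos: [0.5759, -0.0986, 0.0681]
tool_rot: [0.702, -0.084, 0.702, 0.079]
force: [-0.7, 0.6, -0.2]
finger_gap: 0.002
(array([-0., 23., -1.]), array([-0.0043, -0.0007,  0.0075])) [-0.6784  0.5894 -0.1646]
time: 5.25
eef_pos: [0.574, -0.0908, 0.0681]
tool_rot: [0.702, -0.084, 0.702, 0.079]
force: [-0.9, -0.5, 0.3]
finger_gap: -0.001
(array([-0., 15., -1.]), array([-0.0042, -0.0007,  0.0076])) [-0.8759 -0.4545  0.2838]
```

```bash
python3 -m creep '[{"translation":[0,1,0],"delta_rot":[0,0,0],"gripper":0},{"translation":[0,1.7,0],"delta_rot":[0,0,0],"gripper":0},{"translation":[0,2.4,0],"delta_rot":[0,0,0],"gripper":0},{"translation":[0,3,0],"delta_rot":[0,0,0],"gripper":0},{"translation":[0,3.5,0],"delta_rot":[0,0,0],"gripper":0},{"translation":[0,4,0],"delta_rot":[0,0,0],"gripper":0},{"translation":[0,4,0],"delta_rot":[0,0,0],"gripper":0},{"translation":[0,4,0],"delta_rot":[0,0,0],"gripper":0}]'
python3 - <<'E'
from h import *
import cv2
print(to(A-.166*yd+[0,0,.068],down(xd)),cur()[0]["force"])
for n in("scene","wrist"): cv2.imwrite(f"pics/{n}3.png",cv2.cvtColor(grab_frame(n),cv2.COLOR_RGB2BGR))
E
```

```text
time: 6.25
eef_pos: [0.5731, -0.0869, 0.068]
tool_rot: [0.702, -0.084, 0.702, 0.079]
force: [-0.4, 1.0, 0.7]
finger_gap: -0.0
(array([-0.1, 11. , -1.1]), array([-0.0043, -0.0007,  0.0075])) [-0.3983  1.0262  0.6843]
```

View pics/scene3.png

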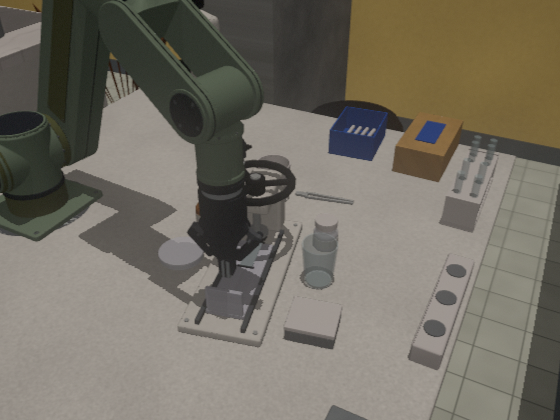

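View pics/wrist3.png

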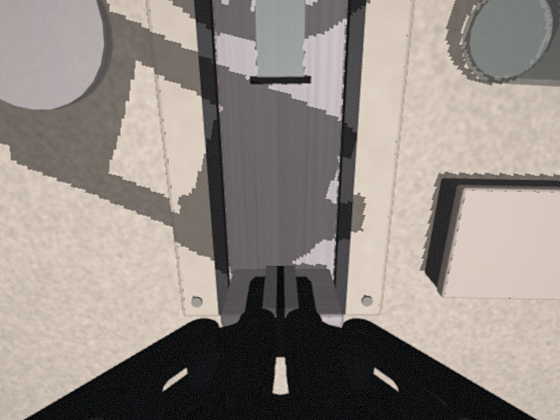

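Run:
```python
from h import *
import cv2
def pr(n,X):
    c=camera_params(n);q=c["intrinsics"]@(c["R"]@X+c["t"]);return q[:2]/q[2]
print("tip2",pr("scene",np.array([.5946,-.1767,.048])),"tip3",pr("scene",np.array([.5731,-.0869,.049])), "tcp3",pr("scene",np.array([.5731,-.0869,.068])))
for k,b in(("s2",(270,360,150,290)),("scene3",(220,345,160,320))):
    a=cv2.imread(f"pics/{k}.png")[b[0]:b[1],b[2]:b[3]];cv2.imwrite(f"pics/{k}z.png",cv2.resize(cv2.convertScaleAbs(a,alpha=1.6),None,fx=4.5,fy=4.5,interpolation=2))
```

```text
tip2 [211.2994 329.8816] tip3 [229.0096 291.1001] tcp3 [228.3878 283.0756]
```

View pics/s2z.png

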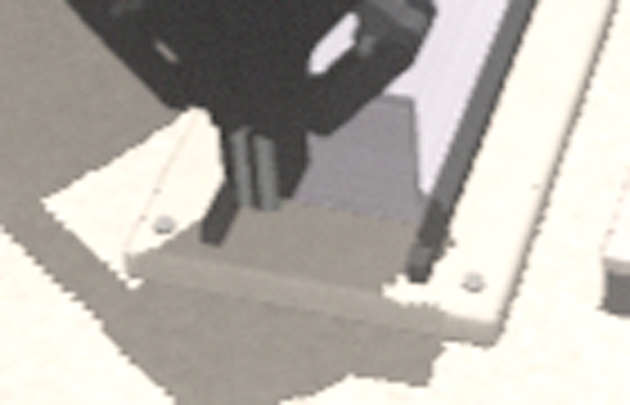

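View pics/scene3z.png

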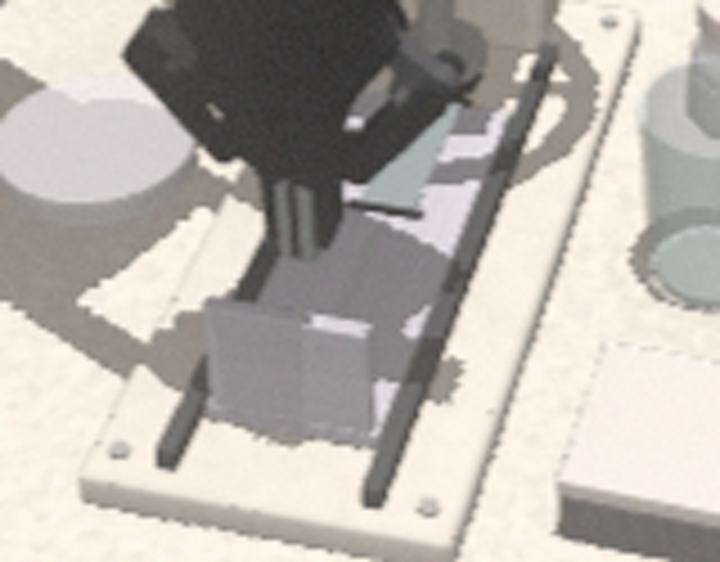

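Run:
```python
from h import *
def pr(n,X):
    c=camera_params(n);q=c["intrinsics"]@(c["R"]@X+c["t"]);return q[:2]/q[2]
o,p,R=cur();print(p)
for d in(-.04,-.02,0,.019,.04):print(d,pr("wrist",p+R.apply([d,0,0])),pr("scene",p+R.apply([d,0,0])))
c=camera_params("wrist");print("cam in tool",R.inv().apply(-c["R"].T@c["t"]-p))
# known points: bolts of base plate z=.018 in wrist view
for uv in((197,301),(367,301)):print(ray("wrist",uv,.018))
print("top bolts",ray("top",(220+664/4,170+93/3.5),.018),ray("top",(220+715/4,170+291/3.5),.018))
print("scene bolts",ray("scene",(160+118/4.5,220+450/4.5),.018),ray("scene",(160+428/4.5,220+507/4.5),.018))
```

```text
[ 0.5731 -0.0869  0.0681]
-0.04 [280.6348 302.6786] [227.1085 265.4501]
-0.02 [280.5942 279.1271] [227.7585 274.3645]
0 [280.5621 260.5378] [228.3931 283.0674]
0.019 [280.5373 246.1758] [228.9821 291.1461]
0.04 [280.5147 233.0645] [229.6181 299.8684]
cam in tool [-0.163   0.0802 -0.0002]
[ 0.5268 -0.1574  0.018 ]
[ 0.6481 -0.1289  0.018 ]
top bolts [ 0.6456 -0.129   0.018 ] [ 0.5249 -0.1565  0.018 ]
scene bolts [ 0.5261 -0.1552  0.018 ] [ 0.6467 -0.1259  0.018 ]
```

Run:
```python
from h import *
def pr(n,X):
    c=camera_params(n);q=c["intrinsics"]@(c["R"]@X+c["t"]);return q[:2]/q[2]
o,p,R=cur()
for y in(-.011,.0,.011):
  for d in(-.03,-.02,-.015,-.01,0):print(y,d,pr("wrist",p+R.apply([d,y,0])).round(1),pr("scene",p+R.apply([d,y,0])).round(1))
```

```text
-0.011 -0.03 [280.6 311.1] [225.4 274.1]
-0.011 -0.02 [280.6 299.1] [225.7 278.5]
-0.011 -0.015 [280.6 293.6] [225.9 280.7]
-0.011 -0.01 [280.6 288.4] [226.  282.9]
-0.011 0 [280.6 278.8] [226.4 287.3]
0.0 -0.03 [280.6 290.2] [227.4 269.9]
0.0 -0.02 [280.6 279.1] [227.8 274.4]
0.0 -0.015 [280.6 274.1] [227.9 276.6]
0.0 -0.01 [280.6 269.3] [228.1 278.7]
0.0 0 [280.6 260.5] [228.4 283.1]
0.011 -0.03 [280.6 268.3] [229.5 265.9]
0.011 -0.02 [280.6 258.3] [229.8 270.3]
0.011 -0.015 [280.6 253.8] [229.9 272.5]
0.011 -0.01 [280.6 249.5] [230.1 274.6]
0.011 0 [280.6 241.6] [230.4 279. ]
```

```bash
python3 -m creep '[{"translation":[-20,0,0],"delta_rot":[0,0,0],"gripper":0},{"translation":[-40,0,0],"delta_rot":[0,0,0],"gripper":0},{"translation":[-40,-30,0],"delta_rot":[0,0,0],"gripper":0},{"translation":[-40,-65,0],"delta_rot":[0,0,0],"gripper":0},{"translation":[-40,-90,0],"delta_rot":[0,0,0],"gripper":0},{"translation":[-30,-90,0],"delta_rot":[0,0,0],"gripper":0},{"translation":[0,-90,0],"delta_rot":[0,0,0],"gripper":0},{"translation":[20,-90,0],"delta_rot":[0,0,0],"gripper":0}]'
python3 - <<'E'
from h import *
import cv2
print(to(A-.166*yd+[0,0,.068],down(xd)),cur()[0]["force"])
a=grab_frame("scene");a=cv2.cvtColor(a,cv2.COLOR_RGB2BGR)[260:380,130:300]
cv2.imwrite("pics/s4z.png",cv2.resize(cv2.convertScaleAbs(a,alpha=1.6),None,fx=4.5,fy=4.5,interpolation=2))
E
```

```text
time: 7.35
eef_pos: [0.5925, -0.1734, 0.0468]
tool_rot: [0.702, -0.083, 0.703, 0.079]
force: [-0.6, 0.2, -0.5]
finger_gap: -0.006
(array([-21.8,  99.5,  -0.1]), array([-0.0041, -0.003 ,  0.0055])) [-0.6036  0.2041 -0.4598]
```

View pics/s4z.png

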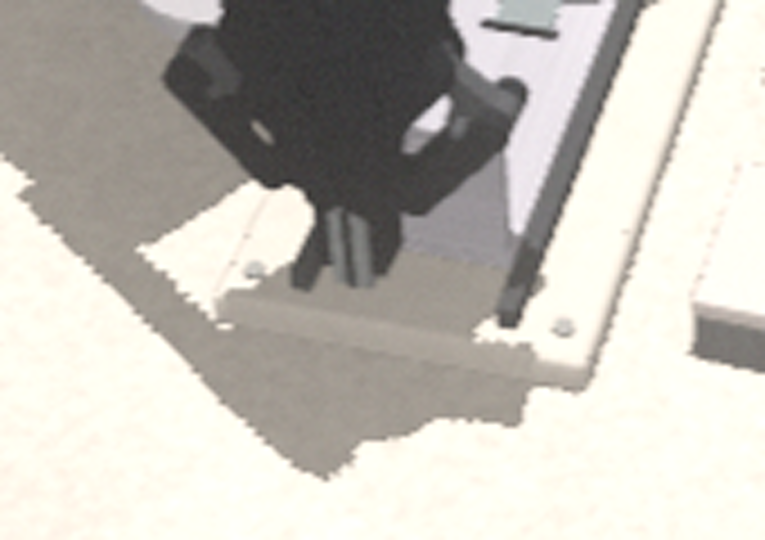

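Run:
```python
from h import *
o,p,R=cur();print(p)
for z in(.03,.04,.05,.06,.07,.08):
    q=ray("scene",(206.7,322.9),z)-p; print(z,R.inv().apply(q))
```

```text
[ 0.5908 -0.1729  0.0442]
0.03 [ 0.0142  0.0238 -0.0171]
0.04 [ 0.0042  0.0151 -0.013 ]
0.05 [-0.0058  0.0063 -0.009 ]
0.06 [-0.0158 -0.0025 -0.005 ]
0.07 [-0.0258 -0.0112 -0.001 ]
0.08 [-0.0358 -0.02    0.003 ]
```

```bash
python3 -m creep '[{"translation":[9,0,0],"delta_rot":[0,0,0],"gripper":0},{"translation":[17,0,0],"delta_rot":[0,0,0],"gripper":0},{"translation":[17,10,0],"delta_rot":[0,0,0],"gripper":0},{"translation":[17,20,0],"delta_rot":[0,0,0],"gripper":0},{"translation":[17,30,0],"delta_rot":[0,0,0],"gripper":0},{"translation":[17,38,0],"delta_rot":[0,0,0],"gripper":0},{"translation":[17,44,0],"delta_rot":[0,0,0],"gripper":0},{"translation":[17,50,0],"delta_rot":[0,0,0],"gripper":0}]'
python3 - <<'E'
from h import *
import cv2
print(to(A-.166*yd+[0,0,.068],down(xd)),cur()[0]["force"])
a=grab_frame("scene");a=cv2.cvtColor(a,cv2.COLOR_RGB2BGR)[230:350,150:320]
cv2.imwrite("pics/s5z.png",cv2.resize(cv2.convertScaleAbs(a,alpha=1.6),None,fx=4.5,fy=4.5,interpolation=2))
E
```

```text
time: 8.4
eef_pos: [0.5794, -0.1244, 0.0273]
tool_rot: [0.7, -0.083, 0.705, 0.08]
force: [-0.2, -1.5, 1.1]
finger_gap: 0.0
(array([-40.9,  48.7,   1.2]), array([-0.0035, -0.0068,  0.004 ])) [-0.1749 -1.5083  1.1301]
```

View pics/s5z.png

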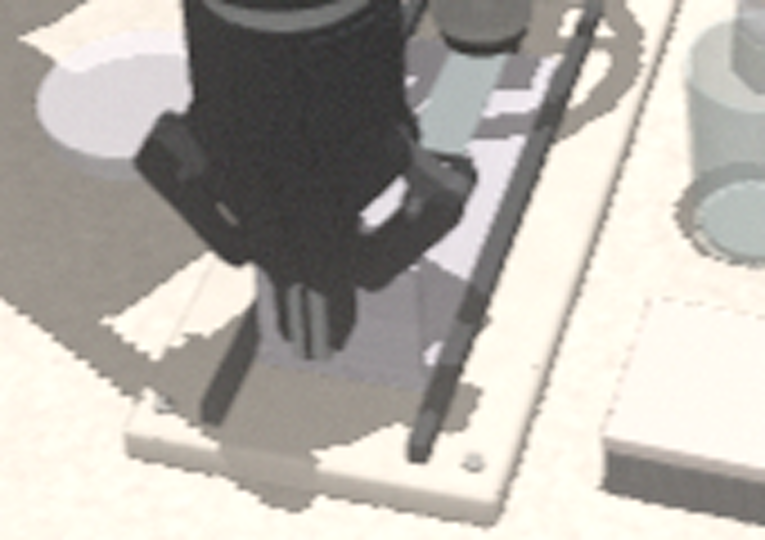

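```bash
python3 -m creep '[{"translation":[0,6,0],"delta_rot":[0,0,0],"gripper":0},{"translation":[0,12,0],"delta_rot":[0,0,0],"gripper":0},{"translation":[0,18,0],"delta_rot":[0,0,0],"gripper":0},{"translation":[0,23,0],"delta_rot":[0,0,0],"gripper":0},{"translation":[0,27,0],"delta_rot":[0,0,0],"gripper":0},{"translation":[0,30,0],"delta_rot":[0,0,0],"gripper":0},{"translation":[0,32,0],"delta_rot":[0,0,0],"gripper":0},{"translation":[0,34,0],"delta_rot":[0,0,0],"gripper":0}]'
python3 -m creep '[{"translation":[0,1,0],"delta_rot":[0,0,0],"gripper":0},{"translation":[0,2,0],"delta_rot":[0,0,0],"gripper":0},{"translation":[0,3,0],"delta_rot":[0,0,0],"gripper":0},{"translation":[0,3,0],"delta_rot":[0,0,0],"gripper":0},{"translation":[0,3,0],"delta_rot":[0,0,0],"gripper":0},{"translation":[0,3,0],"delta_rot":[0,0,0],"gripper":0},{"translation":[0,3,0],"delta_rot":[0,0,0],"gripper":0},{"translation":[0,3,0],"delta_rot":[0,0,0],"gripper":0}]'
python3 - <<'E'
from h import *
print(to(A-.166*yd+[0,0,.068],down(xd)),cur()[0]["force"])
E
```

```text
time: 9.45
eef_pos: [0.5713, -0.0905, 0.0271]
tool_rot: [0.7, -0.083, 0.705, 0.08]
force: [-0.3, -1.5, 0.5]
finger_gap: 0.003
time: 10.45
eef_pos: [0.5707, -0.0875, 0.0271]
tool_rot: [0.7, -0.083, 0.705, 0.08]
force: [0.6, 0.6, 0.9]
finger_gap: -0.0
(array([-40.9,  10.8,   1.2]), array([-0.0037, -0.0069,  0.003 ])) [0.586  0.5661 0.8989]
```

```bash
python3 -m creep '[{"translation":[0,0.5,0],"delta_rot":[0,0,0],"gripper":0},{"translation":[0,1,0],"delta_rot":[0,0,0],"gripper":0},{"translation":[0,1.5,0],"delta_rot":[0,0,0],"gripper":0},{"translation":[0,2,0],"delta_rot":[0,0,0],"gripper":0},{"translation":[0,2,0],"delta_rot":[0,0,0],"gripper":0},{"translation":[0,2,0],"delta_rot":[0,0,0],"gripper":0},{"translation":[0,2,0],"delta_rot":[0,0,0],"gripper":0},{"translation":[0,2,0],"delta_rot":[0,0,0],"gripper":0}]'
python3 - <<'E'
from h import *
import cv2
print(to(A-.166*yd+[0,0,.068],down(xd)),cur()[0]["force"])
for n in("scene","wrist"): cv2.imwrite(f"pics/{n}6.png",cv2.cvtColor(grab_frame(n),cv2.COLOR_RGB2BGR))
E
```

```text
time: 11.45
eef_pos: [0.5702, -0.0855, 0.0271]
tool_rot: [0.7, -0.083, 0.705, 0.08]
force: [-0.8, -1.0, 0.9]
finger_gap: -0.008
(array([-40.9,   8.8,   1.2]), array([-0.0038, -0.007 ,  0.0029])) [-0.8424 -1.0303  0.8719]
```

View pics/scene6.png

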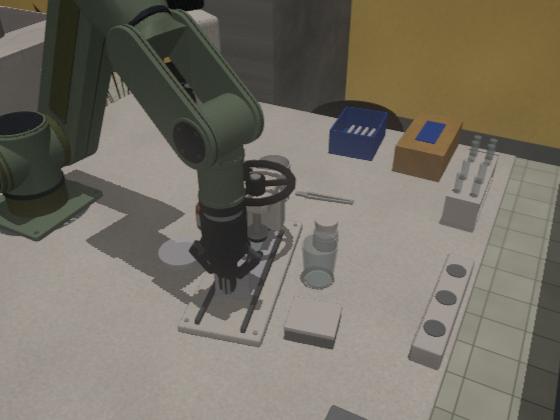

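View pics/wrist6.png

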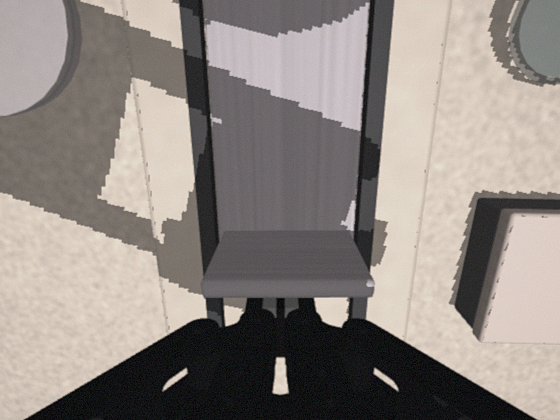

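```bash
python3 - <<'E'
from h import *
for uv in((288,297),(288,282)):
    q=ray("wrist",uv,.079)-A;print(q@yd,q@xd)
E
python3 -m creep '[{"translation":[0,1,0],"delta_rot":[0,0,0],"gripper":0},{"translation":[0,2,0],"delta_rot":[0,0,0],"gripper":0},{"translation":[0,3,0],"delta_rot":[0,0,0],"gripper":0},{"translation":[0,3,0],"delta_rot":[0,0,0],"gripper":0},{"translation":[0,3,0],"delta_rot":[0,0,0],"gripper":0},{"translation":[0,3,0],"delta_rot":[0,0,0],"gripper":0},{"translation":[0,3,0],"delta_rot":[0,0,0],"gripper":0},{"translation":[0,3,0],"delta_rot":[0,0,0],"gripper":0}]'
python3 - <<'E'
from h import *
print(to(A-.166*yd+[0,0,.068],down(xd)),cur()[0]["force"])
E
```

```text
-0.1644822634122917 0.0016269415135376122
-0.15803832840682142 0.001602070809210504
time: 12.55
eef_pos: [0.5703, -0.0854, 0.0272]
tool_rot: [0.7, -0.085, 0.704, 0.079]
force: [0.7, -11.4, -1.0]
finger_gap: 0.001
(array([-40.9,   8.6,   1.2]), array([-0.0022, -0.0063,  0.0079])) [  0.6668 -11.3985  -1.0315]
```

```bash
python3 -m creep '[{"translation":[0,-15,0],"delta_rot":[0,0,0],"gripper":0},{"translation":[0,-40,0],"delta_rot":[0,0,0],"gripper":0},{"translation":[-45,-60,0],"delta_rot":[0,0,0],"gripper":0},{"translation":[-100,-60,0],"delta_rot":[0,0,0],"gripper":0},{"translation":[-160,-60,0],"delta_rot":[0,0,0],"gripper":0},{"translation":[-220,-60,0],"delta_rot":[0,0,0],"gripper":0},{"translation":[-260,-60,0],"delta_rot":[0,0,0],"gripper":0},{"translation":[-280,-60,0],"delta_rot":[0,0,0],"gripper":0}]'
python3 - <<'E'
from h import *
import cv2
print(cur()[1],cur()[0]["force"])
for n in("top","wrist"): cv2.imwrite(f"pics/{n}7.png",cv2.cvtColor(grab_frame(n),cv2.COLOR_RGB2BGR))
a=cv2.imread("pics/top7.png")[170:340,220:420]; cv2.imwrite("pics/top7z.png",cv2.resize(cv2.convertScaleAbs(a,alpha=1.5),(800,595),interpolation=2))
E
```

```text
time: 13.55
eef_pos: [0.586, -0.1414, 0.3108]
tool_rot: [0.702, -0.085, 0.703, 0.079]
force: [-0.4, 0.1, -0.2]
finger_gap: 0.002
[ 0.586  -0.1414  0.3108] [-0.4142  0.0745 -0.219 ]
```

View pics/top7z.png

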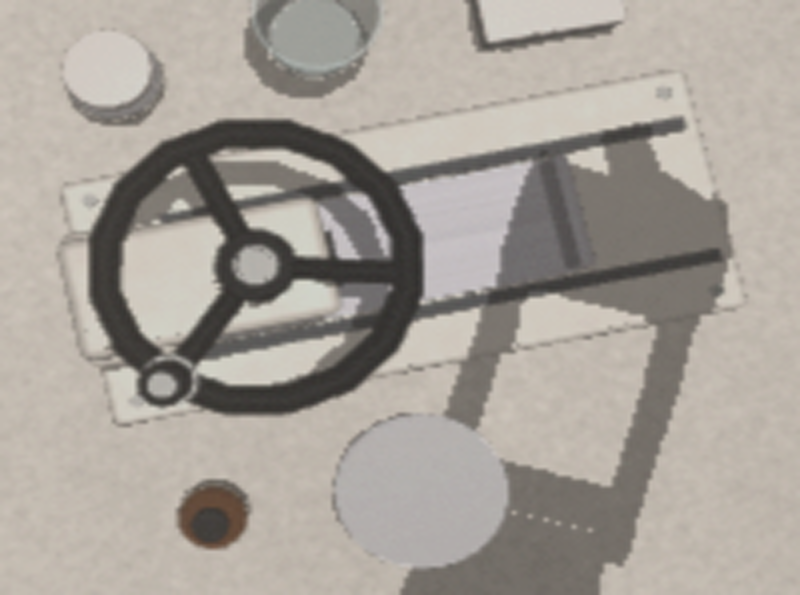

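View pics/wrist7.png

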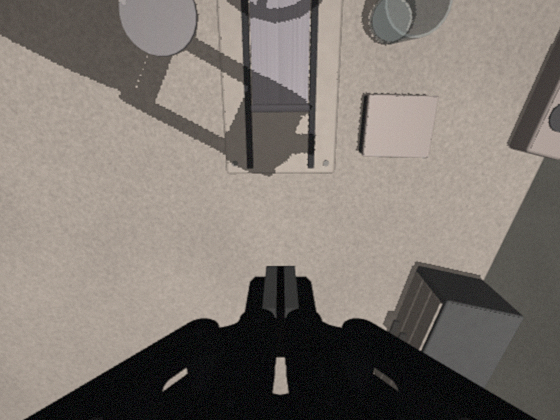

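```bash
cat >> h.py <<'E'
def F(w): return A+70e-3*(-np.cos(w)*xd+np.sin(w)*yd)
def table(ws,z):
    for w in ws: print(round(w,3),to(F(w)+[0,0,z])[0])
E
python3 - <<'E'
from h import *
h=np.array([.472,.1235,0])-A;print(h@xd,h@yd,np.arctan2(h@yd,-h@xd),np.linalg.norm(h))
print(to(F(.12)+[0,0,.30],down(xd)))
E
```

```text
-0.04842830000000005 0.051168500000000006 0.8129041566148735 0.07045033711771723
(array([  8.2, 241.5, -71.2]), array([-0.0023, -0.001 ,  0.0097]))
```

```bash
python3 -m creep '[{"translation":[0,35,-10],"delta_rot":[0,0,0.01],"gripper":0},{"translation":[0,75,-25],"delta_rot":[0,0,0.01],"gripper":0},{"translation":[0,115,-40],"delta_rot":[0,0,0.01],"gripper":0},{"translation":[0,155,-55],"delta_rot":[0,0,0.01],"gripper":0},{"translation":[0,195,-65],"delta_rot":[0,0,0.01],"gripper":0},{"translation":[0,225,-71],"delta_rot":[0,0,0.01],"gripper":0},{"translation":[0,240,-71],"delta_rot":[0,0,0.01],"gripper":0},{"translation":[0,241,-71],"delta_rot":[0,0,0.01],"gripper":0}]'
python3 - <<'E'
from h import *
import cv2
print(cur()[1],to(F(.12)+[0,0,.17],down(xd)))
for n in("scene","wrist"): cv2.imwrite(f"pics/{n}8.png",cv2.cvtColor(grab_frame(n),cv2.COLOR_RGB2BGR))
E
```

```text
time: 14.65
eef_pos: [0.4618, 0.077, 0.3075]
tool_rot: [0.702, -0.082, 0.703, 0.082]
force: [-0.2, -0.6, 0.1]
finger_gap: 0.003
[0.4618 0.077  0.3075] (array([137.5,   0.1,  -0. ]), array([-0.0009, -0.0021, -0.0002]))
```

View pics/wrist8.png

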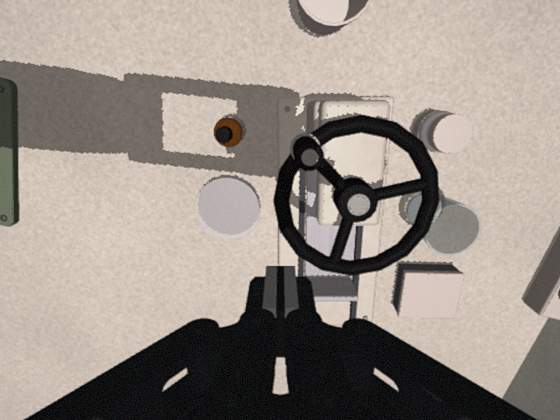

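View pics/scene8.png

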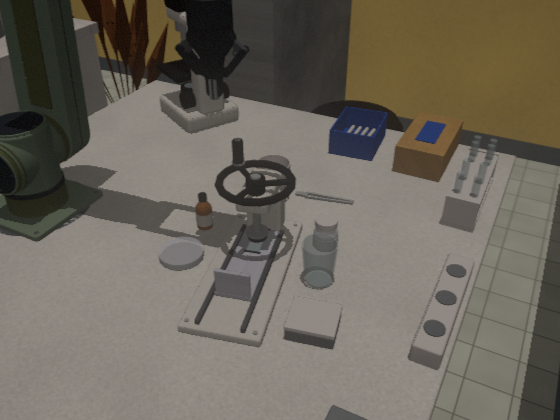

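Run:
```python
from h import *
def pr(n,X):
    c=camera_params(n);q=c["intrinsics"]@(c["R"]@X+c["t"]);return q[:2]/q[2]
o,p,R=cur();print(o["joint_pos"])
for d in(-.05,-.04,-.025,-.01,.019):print(d,pr("scene",p+R.apply([d,-.011,0])))
for uv in((310,150),):
    for z in(.225,):print(ray("wrist",uv,z))
```

```text
[ 0.1389  0.1006  1.6101 -0.0003  1.4327 -0.0933]
-0.05 [211.5959  84.1624]
-0.04 [212.0204  89.6644]
-0.025 [212.6478  97.794 ]
-0.01 [213.2639 105.779 ]
0.019 [214.4246 120.8206]
[0.4718 0.1274 0.225 ]
```

Run:
```python
import cv2
a=cv2.imread("pics/scene8.png")[40:200,160:300];cv2.imwrite("pics/s8z.png",cv2.resize(cv2.convertScaleAbs(a,alpha=2.2),None,fx=3.7,fy=3.7,interpolation=2))
```

```text
(no output)
```

View pics/s8z.png

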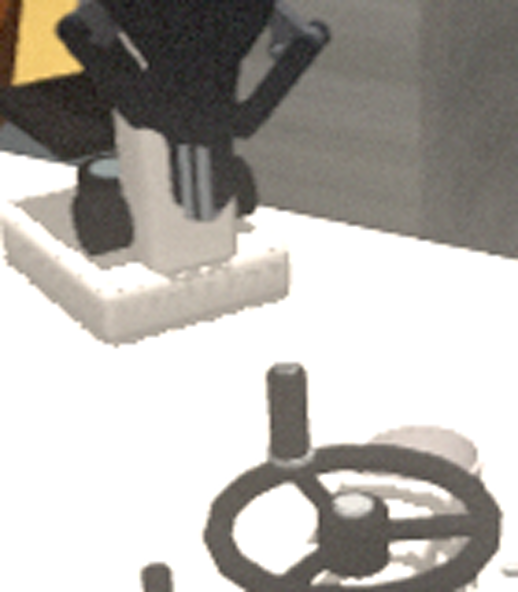

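```bash
python3 -m creep '[{"translation":[25,0,0],"delta_rot":[0,0,0],"gripper":0},{"translation":[55,0,0],"delta_rot":[0,0,0],"gripper":0},{"translation":[85,0,0],"delta_rot":[0,0,0],"gripper":0},{"translation":[110,0,0],"delta_rot":[0,0,0],"gripper":0},{"translation":[125,0,0],"delta_rot":[0,0,0],"gripper":0},{"translation":[133,0,0],"delta_rot":[0,0,0],"gripper":0},{"translation":[135,0,0],"delta_rot":[0,0,0],"gripper":0},{"translation":[135,0,0],"delta_rot":[0,0,0],"gripper":0}]'
python3 - <<'E'
from h import *
import cv2
print(cur()[1],cur()[0]["force"]);table(np.arange(.12,1.01,.1),.173)
a=cv2.cvtColor(grab_frame("scene"),cv2.COLOR_RGB2BGR)
a=a[100:260,160:320];cv2.imwrite("pics/s9z.png",cv2.resize(cv2.convertScaleAbs(a,alpha=2.2),None,fx=3.7,fy=3.7,interpolation=2))
E
```

```text
time: 15.75
eef_pos: [0.4625, 0.0761, 0.1733]
tool_rot: [0.702, -0.082, 0.702, 0.082]
force: [0.1, -0.3, 0.1]
finger_gap: 0.0
[0.4625 0.0761 0.1733] [ 0.0531 -0.2757  0.1009]
0.12 [ 0.3  1.1 -0.8]
0.22 [0.3 8.  0.4]
0.32 [ 0.3 14.8  2.2]
0.42 [ 0.3 21.3  4.7]
0.52 [ 0.3 27.6  7.9]
0.62 [ 0.3 33.5 11.6]
0.72 [ 0.3 39.  16. ]
0.82 [ 0.3 44.  20.8]
0.92 [ 0.3 48.5 26.2]
```

View pics/s9z.png

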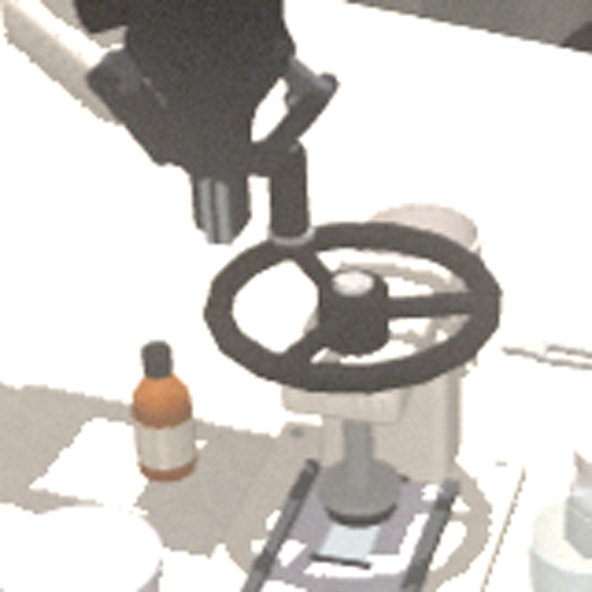

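```bash
python3 -m creep '[{"translation":[-4,8,0],"delta_rot":[0,0,0],"gripper":0},{"translation":[-4,14.5,2],"delta_rot":[0,0,0],"gripper":0},{"translation":[-4,18,3.5],"delta_rot":[0,0,0],"gripper":0},{"translation":[-4,21,4.7],"delta_rot":[0,0,0],"gripper":0},{"translation":[-4,24,6],"delta_rot":[0,0,0],"gripper":0},{"translation":[-4,27.6,8],"delta_rot":[0,0,0],"gripper":0},{"translation":[-4,33.5,11.6],"delta_rot":[0,0,0],"gripper":0},{"translation":[-4,39,16],"delta_rot":[0,0,0],"gripper":0}]'
python3 - <<'E'
from h import *
import cv2
print(cur()[1],cur()[0]["force"]);table(np.arange(.72,1.53,.1),.177)
a=cv2.cvtColor(grab_frame("top"),cv2.COLOR_RGB2BGR)
a=a[170:340,220:420];cv2.imwrite("pics/t10z.png",cv2.resize(cv2.convertScaleAbs(a,alpha=1.5),(800,595),interpolation=2))
E
```

```text
time: 16.8
eef_pos: [0.4693, 0.1175, 0.1772]
tool_rot: [0.702, -0.083, 0.702, 0.081]
force: [-0.3, -4.8, 0.1]
finger_gap: -0.001
[0.4693 0.1175 0.1772] [-0.3337 -4.8319  0.1283]
0.72 [ 0.2  0.2 -0.2]
0.82 [0.2 5.3 4.7]
0.92 [ 0.2  9.8 10. ]
1.02 [ 0.2 13.8 15.8]
1.12 [ 0.2 17.1 21.9]
1.22 [ 0.2 19.9 28.4]
1.32 [ 0.2 22.  35. ]
1.42 [ 0.2 23.4 41.9]
1.52 [ 0.2 24.1 48.8]
```

View pics/t10z.png

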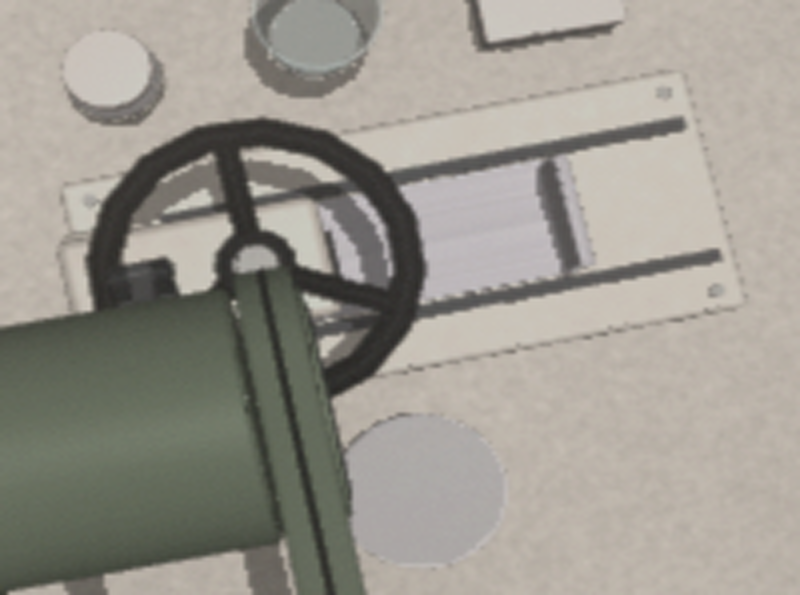

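```bash
python3 -m creep '[{"translation":[0,5.3,4.7],"delta_rot":[0,0,0],"gripper":0},{"translation":[0,9.8,10],"delta_rot":[0,0,0],"gripper":0},{"translation":[0,13.8,15.8],"delta_rot":[0,0,0],"gripper":0},{"translation":[0,17.1,21.9],"delta_rot":[0,0,0],"gripper":0},{"translation":[0,19.9,28.4],"delta_rot":[0,0,0],"gripper":0},{"translation":[0,22,35],"delta_rot":[0,0,0],"gripper":0},{"translation":[0,23.4,41.9],"delta_rot":[0,0,0],"gripper":0},{"translation":[0,24.1,48.8],"delta_rot":[0,0,0],"gripper":0}]'
python3 - <<'E'
from h import *
print(cur()[1],cur()[0]["force"]);table(np.arange(1.52,2.35,.1),.177)
E
```

```text
time: 17.85
eef_pos: [0.5118, 0.1533, 0.177]
tool_rot: [0.702, -0.082, 0.703, 0.082]
force: [-3.0, -1.7, -1.3]
finger_gap: 0.002
[0.5118 0.1533 0.177 ] [-2.9852 -1.7437 -1.2662]
1.52 [ 0.  -1.  -0.8]
1.62 [ 0.  -1.   6.2]
1.72 [ 0.  -1.6 13.2]
1.82 [ 0. -3. 20.]
1.92 [-0.  -5.  26.7]
2.02 [-0.  -7.7 33.2]
2.12 [ -0.  -11.1  39.3]
2.22 [ -0.  -15.   45.1]
2.32 [ -0.  -19.5  50.5]
```

```bash
python3 -m creep '[{"translation":[0,-1,6.2],"delta_rot":[0,0,0],"gripper":0},{"translation":[0,-1.6,13.2],"delta_rot":[0,0,0],"gripper":0},{"translation":[0,-3,20],"delta_rot":[0,0,0],"gripper":0},{"translation":[0,-5,26.7],"delta_rot":[0,0,0],"gripper":0},{"translation":[0,-7.7,33.2],"delta_rot":[0,0,0],"gripper":0},{"translation":[0,-11.1,39.3],"delta_rot":[0,0,0],"gripper":0},{"translation":[0,-15,45.1],"delta_rot":[0,0,0],"gripper":0},{"translation":[0,-19.5,50.5],"delta_rot":[0,0,0],"gripper":0}]'
python3 - <<'E'
from h import *
import cv2
print(cur()[1],cur()[0]["force"]);table(np.arange(2.32,3.15,.1),.177)
for n in("top","scene"):
    cv2.imwrite(f"pics/{n}11.png",cv2.cvtColor(grab_frame(n),cv2.COLOR_RGB2BGR))
E
```

```text
time: 18.85
eef_pos: [0.5663, 0.1462, 0.177]
tool_rot: [0.702, -0.082, 0.702, 0.082]
force: [-1.6, 2.5, -1.7]
finger_gap: -0.001
[0.5663 0.1462 0.177 ] [-1.5551  2.5326 -1.683 ]
2.32 [ 0.  -0.  -0.9]
2.42 [ 0. -5.  4.]
2.52 [  0.  -10.5   8.4]
2.62 [  0.  -16.4  12.2]
2.72 [  0.  -22.6  15.4]
2.82 [  0.  -29.1  17.9]
2.92 [  0.  -35.8  19.8]
3.02 [  0.  -42.7  21. ]
3.12 [  0.  -49.7  21.6]
```

View pics/scene11.png

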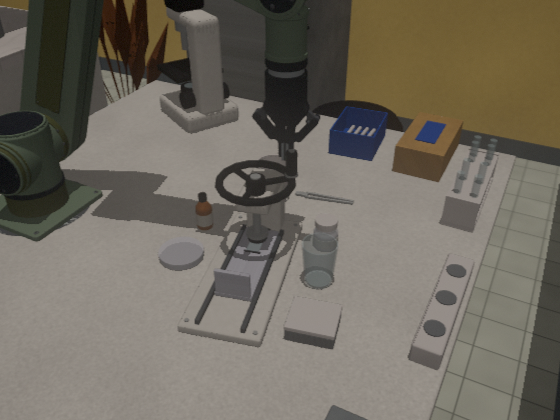

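View pics/top11.png

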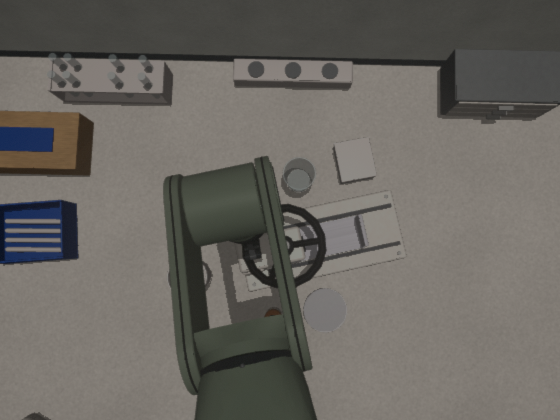

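Working as planned; the handle is pushed ahead of the fingers in the scene view (about 291,162).

```bash
python3 -m creep '[{"translation":[0,-5,4],"delta_rot":[0,0,0],"gripper":0},{"translation":[0,-10.5,8.4],"delta_rot":[0,0,0],"gripper":0},{"translation":[0,-16.4,12.2],"delta_rot":[0,0,0],"gripper":0},{"translation":[0,-22.6,15.4],"delta_rot":[0,0,0],"gripper":0},{"translation":[0,-29.1,17.9],"delta_rot":[0,0,0],"gripper":0},{"translation":[0,-35.8,19.8],"delta_rot":[0,0,0],"gripper":0},{"translation":[0,-42.7,21],"delta_rot":[0,0,0],"gripper":0},{"translation":[0,-49.7,21.6],"delta_rot":[0,0,0],"gripper":0}]'
python3 - <<'E'
from h import *
print(cur()[1],cur()[0]["force"]);table(np.arange(3.12,3.95,.1),.177)
E
```

```text
time: 19.95
eef_pos: [0.5996, 0.1019, 0.1773]
tool_rot: [0.703, -0.082, 0.702, 0.082]
force: [-1.5, 2.9, -0.5]
finger_gap: -0.0
[0.5996 0.1019 0.1773] [-1.4735  2.8797 -0.463 ]
3.12 [ 0.3  1.  -0.6]
3.22 [ 0.3 -6.  -0.8]
3.32 [  0.3 -12.9  -1.7]
3.42 [  0.3 -19.7  -3.3]
3.52 [  0.3 -26.4  -5.5]
3.62 [  0.3 -32.7  -8.4]
3.72 [  0.3 -38.8 -11.9]
3.82 [  0.3 -44.5 -16. ]
3.92 [  0.3 -49.7 -20.6]
```

```bash
python3 -m creep '[{"translation":[0,-6,-0.8],"delta_rot":[0,0,0],"gripper":0},{"translation":[0,-12.9,-1.7],"delta_rot":[0,0,0],"gripper":0},{"translation":[0,-19.7,-3.3],"delta_rot":[0,0,0],"gripper":0},{"translation":[0,-26.4,-5.5],"delta_rot":[0,0,0],"gripper":0},{"translation":[0,-32.7,-8.4],"delta_rot":[0,0,0],"gripper":0},{"translation":[0,-38.8,-11.9],"delta_rot":[0,0,0],"gripper":0},{"translation":[0,-44.5,-16],"delta_rot":[0,0,0],"gripper":0},{"translation":[0,-49.7,-20.6],"delta_rot":[0,0,0],"gripper":0}]'
python3 - <<'E'
from h import *
import cv2
print(cur()[1],cur()[0]["force"]);table(np.arange(3.92,4.75,.1),.177)
for n in("scene",):
    cv2.imwrite(f"pics/{n}12.png",cv2.cvtColor(grab_frame(n),cv2.COLOR_RGB2BGR))
E
```

```text
time: 20.95
eef_pos: [0.5912, 0.0482, 0.1775]
tool_rot: [0.703, -0.082, 0.701, 0.082]
force: [2.3, 2.9, -0.2]
finger_gap: 0.0
[0.5912 0.0482 0.1775] [ 2.3445  2.889  -0.1712]
3.92 [ 0.5  0.6 -0.1]
4.02 [ 0.5 -4.1 -5.3]
4.12 [  0.5  -8.3 -10.9]
4.22 [  0.5 -11.9 -16.8]
4.32 [  0.5 -14.9 -23.2]
4.42 [  0.4 -17.3 -29.7]
4.52 [  0.4 -19.  -36.5]
4.62 [  0.4 -20.  -43.5]
4.72 [  0.4 -20.3 -50.4]
```

View pics/scene12.png

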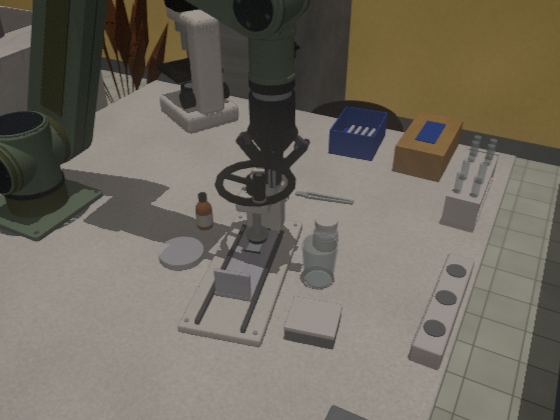

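```bash
python3 -m creep '[{"translation":[0,-4.1,-5.3],"delta_rot":[0,0,0],"gripper":0},{"translation":[0,-8.3,-10.9],"delta_rot":[0,0,0],"gripper":0},{"translation":[0,-11.9,-16.8],"delta_rot":[0,0,0],"gripper":0},{"translation":[0,-14.9,-23.2],"delta_rot":[0,0,0],"gripper":0},{"translation":[0,-17.3,-29.7],"delta_rot":[0,0,0],"gripper":0},{"translation":[0,-19,-36.5],"delta_rot":[0,0,0],"gripper":0},{"translation":[0,-20,-43.5],"delta_rot":[0,0,0],"gripper":0},{"translation":[0,-20.3,-50.4],"delta_rot":[0,0,0],"gripper":0}]'
python3 - <<'E'
from h import *
import cv2
print(cur()[1],cur()[0]["force"]);table(np.arange(4.72,5.55,.1),.177)
for n in("scene",):
    cv2.imwrite(f"pics/{n}13.png",cv2.cvtColor(grab_frame(n),cv2.COLOR_RGB2BGR))
E
```

```text
time: 22.0
eef_pos: [0.5459, 0.0158, 0.1775]
tool_rot: [0.703, -0.082, 0.702, 0.081]
force: [3.0, 1.6, -2.1]
finger_gap: -0.002
[0.5459 0.0158 0.1775] [ 3.0177  1.5815 -2.1369]
4.72 [0.5 0.8 1.1]
4.82 [ 0.5  1.2 -5.9]
4.92 [  0.5   2.2 -12.8]
5.02 [  0.4   4.  -19.6]
5.12 [  0.4   6.4 -26.2]
5.22 [  0.4   9.5 -32.4]
5.32 [  0.4  13.2 -38.4]
5.42 [  0.4  17.4 -43.9]
5.52 [  0.3  22.2 -49. ]
```

View pics/scene13.png

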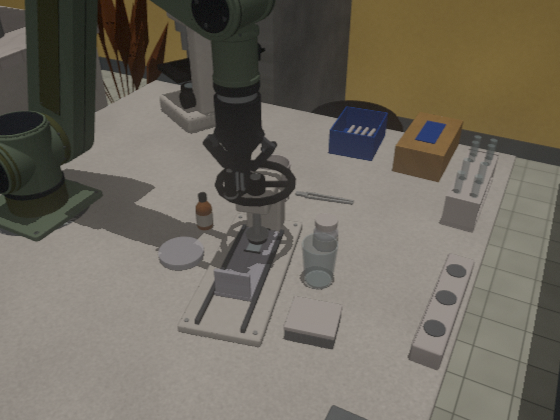

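```bash
python3 -m creep '[{"translation":[0,1.2,-5.9],"delta_rot":[0,0,0],"gripper":0},{"translation":[0,2.2,-12.8],"delta_rot":[0,0,0],"gripper":0},{"translation":[0,4,-19.6],"delta_rot":[0,0,0],"gripper":0},{"translation":[0,6.4,-26.2],"delta_rot":[0,0,0],"gripper":0},{"translation":[0,9.5,-32.4],"delta_rot":[0,0,0],"gripper":0},{"translation":[0,13.2,-38.4],"delta_rot":[0,0,0],"gripper":0},{"translation":[0,17.4,-43.9],"delta_rot":[0,0,0],"gripper":0},{"translation":[0,22.2,-49],"delta_rot":[0,0,0],"gripper":0}]'
python3 - <<'E'
from h import *
print(cur()[1],cur()[0]["force"]);table(np.arange(5.52,6.35,.1),.177)
E
```

```text
time: 23.05
eef_pos: [0.4917, 0.0261, 0.1776]
tool_rot: [0.703, -0.083, 0.702, 0.081]
force: [2.2, -1.7, 1.3]
finger_gap: -0.001
[0.4917 0.0261 0.1776] [ 2.1848 -1.7021  1.3215]
5.52 [ 0.6 -0.2  1.4]
5.62 [ 0.6  5.1 -3.2]
5.72 [ 0.6 10.8 -7.3]
5.82 [  0.6  16.9 -10.7]
5.92 [  0.5  23.3 -13.6]
6.02 [  0.5  29.9 -15.7]
6.12 [  0.5  36.7 -17.2]
6.22 [  0.5  43.7 -18. ]
6.32 [  0.5  50.7 -18.2]
```

```bash
python3 -m creep '[{"translation":[0,5.1,-3.2],"delta_rot":[0,0,0],"gripper":0},{"translation":[0,10.8,-7.3],"delta_rot":[0,0,0],"gripper":0},{"translation":[0,16.9,-10.7],"delta_rot":[0,0,0],"gripper":0},{"translation":[0,23.3,-13.6],"delta_rot":[0,0,0],"gripper":0},{"translation":[0,29.9,-15.7],"delta_rot":[0,0,0],"gripper":0},{"translation":[0,36.7,-17.2],"delta_rot":[0,0,0],"gripper":0},{"translation":[0,43.7,-18],"delta_rot":[0,0,0],"gripper":0},{"translation":[0,50.7,-18.2],"delta_rot":[0,0,0],"gripper":0}]'
python3 - <<'E'
from h import *
import cv2
print(cur()[1],cur()[0]["force"]);table(np.arange(6.32,6.85,.05),.177)
for n in("scene","top","wrist"):
    cv2.imwrite(f"pics/{n}14.png",cv2.cvtColor(grab_frame(n),cv2.COLOR_RGB2BGR))
a=cv2.imread("pics/scene14.png")[100:260,160:320];b=cv2.imread("pics/top14.png")[170:340,220:420]
cv2.imwrite("pics/c14.png",cv2.convertScaleAbs(cv2.hconcat([cv2.resize(a,(400,400),interpolation=2),cv2.resize(b,(400,400),interpolation=2)]),alpha=1.8))
E
```

```text
time: 24.05
eef_pos: [0.4622, 0.0716, 0.1775]
tool_rot: [0.703, -0.083, 0.702, 0.081]
force: [2.0, -2.6, 1.9]
finger_gap: -0.001
[0.4622 0.0716 0.1775] [ 2.0102 -2.5678  1.8623]
6.32 [ 0.5 -0.4  0. ]
6.37 [0.5 3.1 0.2]
6.42 [0.5 6.6 0.6]
6.47 [ 0.5 10.   1.2]
6.52 [ 0.5 13.4  1.9]
6.57 [ 0.5 16.8  2.8]
6.62 [ 0.5 20.1  3.9]
6.67 [ 0.5 23.4  5.1]
6.72 [ 0.4 26.6  6.5]
6.77 [ 0.4 29.8  8. ]
6.82 [ 0.4 32.8  9.7]
```

View pics/c14.png

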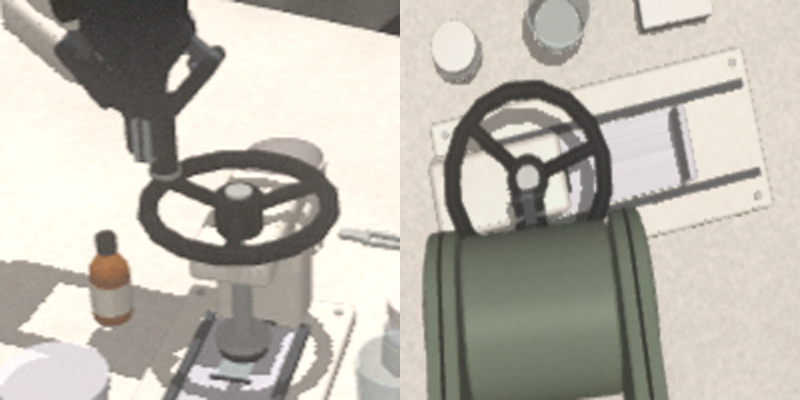

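View pics/wrist14.png

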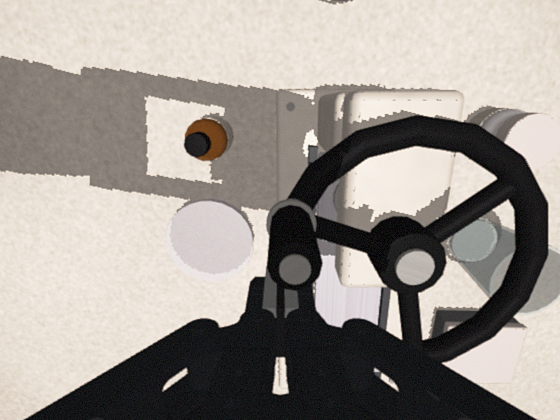

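Run:
```python
from h import *
for n,uv in(("wrist",(295,268)),("scene",(160+165/2.5,100+82/2.5))):
    q=ray(n,uv,.225);h=q-A;print(n,q,np.arctan2(h@yd,-h@xd),np.hypot(h@yd,h@xd))
```

```text
wrist [0.4623 0.0933 0.225 ] 0.3546880967170513 0.0692486617066618
scene [0.438  0.1401 0.225 ] 0.7697337896434164 0.1081078180612103
```

```bash
python3 -m creep '[{"translation":[0,4,0.3],"delta_rot":[0,0,0],"gripper":0},{"translation":[0,8,1],"delta_rot":[0,0,0],"gripper":0},{"translation":[0,12,1.6],"delta_rot":[0,0,0],"gripper":0},{"translation":[0,15.5,2.5],"delta_rot":[0,0,0],"gripper":0},{"translation":[0,18.5,3.4],"delta_rot":[0,0,0],"gripper":0},{"translation":[0,21,4.2],"delta_rot":[0,0,0],"gripper":0},{"translation":[0,22.5,4.8],"delta_rot":[0,0,0],"gripper":0},{"translation":[0,23.4,5.1],"delta_rot":[0,0,0],"gripper":0}]'
python3 - <<'E'
from h import *
import cv2
print(cur()[1],cur()[0]["force"])
for n in("top","wrist"):
    cv2.imwrite(f"pics/{n}15.png",cv2.cvtColor(grab_frame(n),cv2.COLOR_RGB2BGR))
b=cv2.imread("pics/top15.png")[170:340,220:420]
cv2.imwrite("pics/t15z.png",cv2.resize(cv2.convertScaleAbs(b,alpha=1.5),(800,595),interpolation=2))
E
```

```text
time: 25.2
eef_pos: [0.4611, 0.0961, 0.1771]
tool_rot: [0.702, -0.082, 0.703, 0.082]
force: [0.8, -2.7, 0.6]
finger_gap: -0.001
[0.4611 0.0961 0.1771] [ 0.7665 -2.7396  0.5539]
```

View pics/t15z.png

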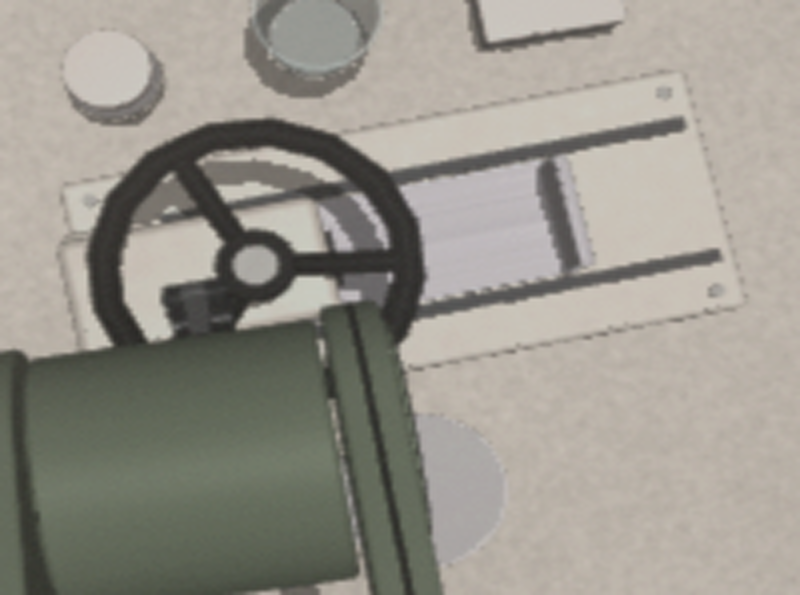

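View pics/wrist15.png

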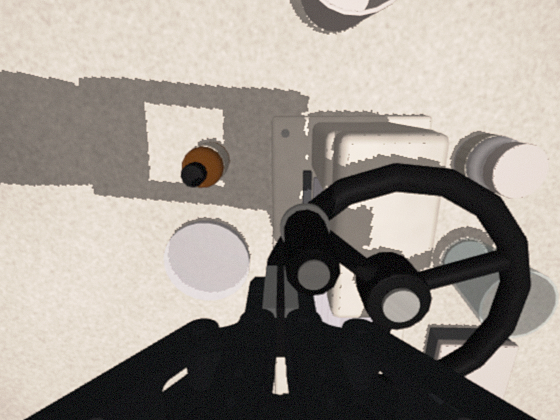

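Run:
```python
from h import *
q=ray("wrist",(314,274),.225);h=q-A;print(q,np.arctan2(h@yd,-h@xd))
import cv2
# spoke angle on annulus in top image (dark pixels), before/after
for k in("top7","top15"):
    g=cv2.cvtColor(cv2.imread(f"pics/{k}.png"),cv2.COLOR_BGR2GRAY)
    u=np.linspace(-0.6,2.4,601);r=np.arange(15,28,.5)
    prof=np.array([cv2.remap(g,(284+r*np.cos(a)).astype(np.float32)[None],(245.8-r*np.sin(a)).astype(np.float32)[None],1).mean() for a in u])
    for lo,hi in((-.4,.45),(1.7,2.4)):
        m=(u>lo)&(u<hi);w=np.clip(55-prof[m],0,None);print(k,(w*u[m]).sum()/w.sum(),prof[m].min())
print(cur()[1]); table(np.arange(6.67,6.8,.02),.177)
```

```text
[0.4694 0.1166 0.225 ] 0.709038801010863
top7 -0.058381454634305226 35.07692307692308
top7 2.0546977294887867 37.0
top15 0.045610569435980804 31.923076923076923
top15 2.1560407003710576 34.03846153846154
[0.4611 0.0962 0.177 ]
6.67 [ 0.  -0.8  0.6]
6.69 [0.  0.5 1.1]
6.71 [0.  1.8 1.7]
6.73 [0.  3.1 2.3]
6.75 [0.  4.3 2.9]
6.77 [0.  5.6 3.5]
6.79 [0.  6.8 4.2]
```

```bash
python3 -m creep '[{"translation":[0,1,0.6],"delta_rot":[0,0,0],"gripper":0},{"translation":[0,2,1.2],"delta_rot":[0,0,0],"gripper":0},{"translation":[0,3,1.8],"delta_rot":[0,0,0],"gripper":0},{"translation":[0,4,2.4],"delta_rot":[0,0,0],"gripper":0},{"translation":[0,4.7,2.8],"delta_rot":[0,0,0],"gripper":0},{"translation":[0,5,3],"delta_rot":[0,0,0],"gripper":0},{"translation":[0,5,3],"delta_rot":[0,0,0],"gripper":0},{"translation":[0,5,3],"delta_rot":[0,0,0],"gripper":0}]'
cat > sp.py <<'E'
from h import *
import cv2,sys
k=sys.argv[1]
cv2.imwrite(f"pics/{k}.png",cv2.cvtColor(grab_frame("top"),cv2.COLOR_RGB2BGR))
print(cur()[1],cur()[0]["force"])
for k in("top7",k):
    g=cv2.cvtColor(cv2.imread(f"pics/{k}.png"),cv2.COLOR_BGR2GRAY)
    u=np.linspace(-0.6,2.4,601);r=np.arange(15,28,.5)
    prof=np.array([cv2.remap(g,(284+r*np.cos(a)).astype(np.float32)[None],(245.8-r*np.sin(a)).astype(np.float32)[None],1).mean() for a in u])
    for lo,hi in((-.4,.45),(1.7,2.4)):
        m=(u>lo)&(u<hi);w=np.clip(55-prof[m],0,None);print(k,(w*u[m]).sum()/w.sum(),prof[m].min())
E
python3 sp.py top16
```

```text
time: 26.3
eef_pos: [0.4629, 0.1018, 0.1771]
tool_rot: [0.702, -0.082, 0.703, 0.082]
force: [-0.5, -2.2, -0.1]
finger_gap: 0.001
[0.4628 0.1018 0.177 ] [-0.3794 -1.7958  1.2368]
top7 -0.058381454634305226 35.07692307692308
top7 2.0546977294887867 37.0
top16 -0.04422269395336492 31.423076923076923
top16 2.0737675350701403 33.57692307692308
```

```bash
python3 -m creep '[{"translation":[0,-6,-2],"delta_rot":[0,0,0],"gripper":0},{"translation":[0,-15,-4],"delta_rot":[0,0,0],"gripper":0},{"translation":[0,-22,-4],"delta_rot":[0,0,0],"gripper":0},{"translation":[-30,-24,-4],"delta_rot":[0,0,0],"gripper":0},{"translation":[-80,-24,-4],"delta_rot":[0,0,0],"gripper":0},{"translation":[-130,-30,-4],"delta_rot":[0,0,0],"gripper":0},{"translation":[-150,-60,-4],"delta_rot":[0,0,0],"gripper":0},{"translation":[-150,-110,-4],"delta_rot":[0,0,0],"gripper":0}]'
python3 -m creep '[{"translation":[0,-50,0],"delta_rot":[0,0,0],"gripper":0},{"translation":[0,-100,0],"delta_rot":[0,0,0],"gripper":0},{"translation":[0,-150,0],"delta_rot":[0,0,0],"gripper":0},{"translation":[0,-180,0],"delta_rot":[0,0,0],"gripper":0},{"translation":[0,-200,0],"delta_rot":[0,0,0],"gripper":0},{"translation":[0,-200,0],"delta_rot":[0,0,0],"gripper":0},{"translation":[0,-200,0],"delta_rot":[0,0,0],"gripper":0},{"translation":[0,-200,0],"delta_rot":[0,0,0],"gripper":0}]'
python3 sp.py top17
python3 - <<'E'
import cv2,numpy as np
a=cv2.imread("pics/top17.png");b=cv2.imread("pics/top7.png")
cv2.imwrite("pics/c17.png",cv2.convertScaleAbs(cv2.hconcat([cv2.resize(x[170:340,220:420],(400,340),interpolation=2) for x in(b,a)]),alpha=1.5))
E
```

```text
time: 27.35
eef_pos: [0.4856, -0.0064, 0.3295]
tool_rot: [0.704, -0.083, 0.701, 0.082]
force: [0.1, -0.3, 0.5]
finger_gap: -0.0
time: 28.35
eef_pos: [0.5319, -0.1998, 0.3301]
tool_rot: [0.704, -0.083, 0.7, 0.083]
force: [-0.3, 1.0, 0.0]
finger_gap: -0.004
[ 0.532  -0.1999  0.3301] [ 0.4096 -0.9086 -0.3503]
top7 -0.058381454634305226 35.07692307692308
top7 2.0546977294887867 37.0
top17 -0.0431025421001823 33.07692307692308
top17 2.074057184637882 34.26923076923077
```

View pics/c17.png

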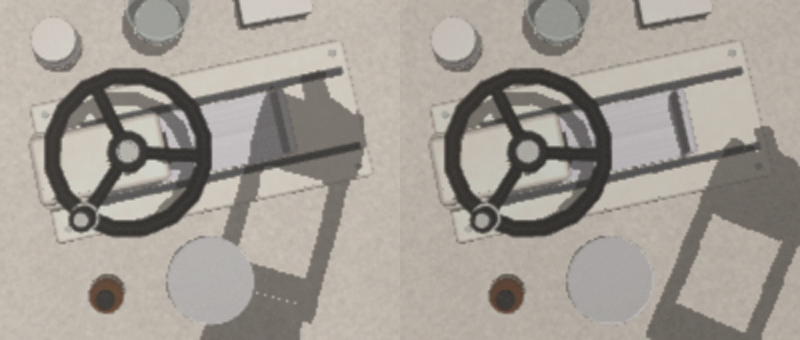

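View pics/top17.png

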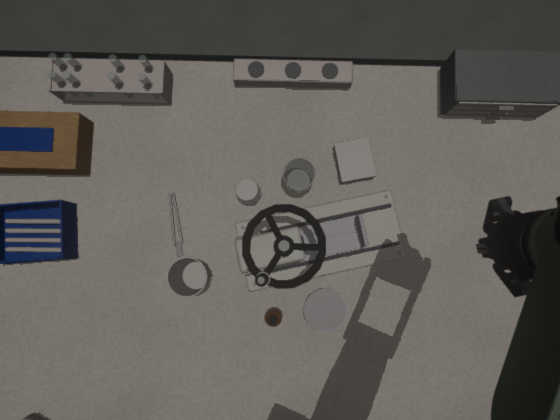

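Run:
```python
from workcell import env,ticket
o=env.get_obs();print(o["time"],abs(o["joint_velocities"]).max(),o["force"])
print(ticket.sign_off())
```

```text
28.4 0.002641754304912063 [ 0.40957758 -0.90855951 -0.35033929]
the job is handed in; nothing more can be done
None
```

The tray is home, the wheel has made one clockwise turn, and I handed the job in at 28.4 s. No verdict was reported.

- **Tray:** I pushed it by the tab until it stopped moving, with about 11 N of resistance. The wrist camera then put the tab's outer face 164 mm from the wheel axis, against 166 mm expected when home.
- **Wheel:** I pushed the handle round with the closed fingertips, never gripping it. Forces read between moves stayed under 5 N. In the last top picture the wheel is about 0.017 rad (roughly 1.2 mm at the handle) short of its starting angle.
- **Bystanders:** they look unmoved in the top view. I compared them by eye and did not measure each one.
- **Finish:** the arm is still and well clear, about 0.29 m from the wheel axis.

**What disagreed:**
- **Fingertips:** in the pictures they sat about 25 mm behind the reported TCP, not 19 mm ahead of it. My first tray push therefore passed over the tab without touching it, and I repeated it lower.
- **Handle position:** the start position differed by up to 5 mm between cameras, so I used the spoke angles in the top view for the final stop. During the last stretch a scene-view reading of the handle was clearly wrong (108 mm from the axis), and I ignored it.

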